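# Swap the high-speed camera's full memory magazine

## Robot

A 6-joint arm with a two-finger parallel gripper is mounted at the origin on the work surface. World frame = base frame: x ahead of the robot, y to its left, z up, the work surface at z = 0. Lengths are in m, angles in rad, forces in N, time in s.
With the tool pointing down it reaches from about 0.3 to 0.75 m from the base axis. Payload 8.5 kg.
Tool frame: the origin (TCP) lies on the centre line of the jaws, within the pads' length; the fingertips stand 25 mm ahead of it and the grasp point (between the pads) lies 6 mm ahead of it; z points along the fingers, y is the line along which they close (so a half turn about z gives the same grasp; the last joint's range is limited). The gripper opens to 88 mm and grips with 3 to 60 N. Pads are 18 mm wide; open, the fingers measure 123 mm over their backs; the gripper's body (75 mm by 187 mm) begins 45 mm behind the grasp point.
Start: joints at [1.12, 0.381, 1.297, -0, 1.464, -0.215], TCP at [0.128, 0.535, 0.264] pointing down, gripper open.
Joint ranges: [-3.11, 3.11], [-0.89, 2.33], [0.22, 2.48], [-1.42, 4.56], [0.17, 2.85], [-2.88, 2.88]. Speed limits (rad/s): [2.39, 2.39, 3.14, 3.14, 3.14, 3.14].

## Interface

Orientations are given as a 3x3 rotation matrix whose columns are the frame's x, y, z axes.
In Python, from workcell import sense, vision, env gives the robot as it stands.
- The arm moves only by the tool arm_command, never from a script. Its argument "rows" is a list of rows, each a list of 7 numbers: the opening, from -1 (shut) to 1 (fully open), so that 0 is half open, then the shift along the world's x, y, z in mm, then the turn, a rotation vector about the world's x, y, z in rad. In form: [[jaw, dx, dy, dz, rx, ry, rz], ...]. A call has 1 to 10 rows; each row shifts and turns the commanded pose from where the row before left it; what a row does not reach is not made up. A row lasts 1/10 s, in which the tool goes at most 50 mm and 8.59 degrees, less where a joint would pass 70% of its speed; a pose out of reach is approached as far as the arm can. A call is refused whole if a number of a shift passes 50 or a number of a turn 0.15, either way. A call with a gripper value outside its range is refused whole. The fingers move at their own pace and stop on an object; "force" is the grip in N (left out, the last holds). Time passes only in rows, so rows that do not move let the fingers close. It gives the time, the measured TCP pose, the force, the opening and the grip force at its end, in the units of the state.
- sense(): the state, without advancing time (a new reading comes with each control period).
- vision.capture(name): name is "scene" or "top" or "wrist"; returns the picture (480x640x3 uint8, red, green, blue); there is no depth.
- vision.camera_model(name): a dict with "camera_matrix" (3x3 intrinsics, pixels), "k1" (the pictures are not rectified: a ray, as slopes to the right and down, at radius r is drawn at 1 + k1 r^2 times it, then the intrinsics apply), "R" (3x3) and "t" (3): a world point X has camera coordinates R X + t. Camera axes: x right, y down, z forward; pixel columns grow to the right and rows downward; lengths in m; the calibration is good to about 2 mm. A picture is of the moment at which its call begins: read the wrist's pose just before it. camera_model takes no time and is no camera call; for the wrist camera it gives the pose at the moment of the call.
- env.finish_job(): hands the job in; it is judged then, once.
Trained networks look in the newest picture that a camera, given by its name, has taken for a name from the list of things; names that differ only in an ending like _2 or _b are one class to them, and where a whole thing is asked for, a point or a joint stands for the part that bears it (a point fixed in the world has none). Each returns a list of dicts, best first, with "p" (0 to 1); they miss things now and then, are a little off and sometimes report something else, mostly with a low value. They report only what shows in the picture. A call takes as long as a camera call. They do not tell look-alikes from the thing itself.
- vision.search_frame(camera, target): "at" ([x, y, z] in m, in world coordinates, good to about 4 mm: the middle of the surface that is visible of it).
The state is a dict: "time": time; "q": joint angles; "qd": joint speeds; "effort": joint torques, N m; "position": TCP position; "eef_rot": TCP orientation; "ft_force": force on the tool from outside, world axes, zero at the start; "torque": the same for the moment, N m; "gripper_width": finger opening in m; "grasp_force": force on a finger pad.
Only numpy, scipy, OpenCV 4.12 (cv2) and the standard library are available. Lean on these libraries where they do the work, as an engineer would, in place of code of your own. Each camera call takes 0.05 s, during which the arm holds its last target. There are 200 camera calls.

## Task

The memory magazine in the camera is full: press it down until its push-push latch lets go and it pops up, lift it out and stand it fully down in the empty bay of the reader dock. Then slide the blank magazine from the dock's other bay into the camera's slot and press it home until it latches and stays down when you let go. Feel for the end of travel and never press on the latch with more than 25 N; do not knock the camera or the dock, and leave the other things on the bench where they are.

Things in the scene. Friction and masses are not known exactly. Their poses are not given: they have to be found in the camera images.
- camera: grey box-shaped high-speed camera fixed on a riser whose height differs, body 190 x 110 mm, level top face 112 mm above its origin; black lens 66 mm thick, 76 mm long on its +x end. Origin 112 mm straight below the slot's mouth, 0 to 16 mm above the bench; x towards the lens, z up. The slot, in the middle of the top, is 63.6 mm along x by 17.6 mm along y, mouth chamfered 1.5 mm.
- slot_mouth (a point): centre of the slot's mouth on the camera's top face; axes as the camera's. A latched magazine stands 10 mm proud of this face, a popped-up one 24 mm (its foot is then 60 mm deep in the slot), one pressed to the buffer 4 mm. A slow press on the magazine's top that is stopped at 12 to 16 N against the buffer has always clicked.
- latch (a joint): height in m of the carriage. 0 latched, +0.014 popped up; at -0.0056 it meets a stiff rubber buffer (15 N more per mm). The spring lifts with 4 N popped up, 7 N latched, 8 N at the buffer. Latched: press to the buffer, let go: it rises to +0.014. Popped up: press to the buffer, let go: it latches at 0. Pressed less deep than -0.005 it may just spring back to where it was.
- carriage: spring-loaded steel platform 58 x 13 mm deep in the camera's slot, on which the magazine stands (not fastened to it); origin on its upper face, 38 mm above the camera's origin when latched. Pressing the magazine's top presses on it; more than 25 N on it harms the latch.
- mag_full: full memory magazine, upright black slab 62 (x) x 16 (y) x 84 (z) mm, about 150 g, ribbed grip near its top, foot tapered by 1.8 mm a side over the lowest 6 mm. Origin at the centre of its underside. At the start it is latched in the camera's slot. Turned by half a turn it fits as well.
- mag_blank: blank memory magazine, same shape as the full one. At the start it stands in the dock's bay at bay_blank, up to 1 mm off its centre.
- dock: grey reader dock fixed to the bench, 190 (x) x 60 (y) x 48 (z) mm, with two bays in line along its x, each 65 x 19 mm and 38 mm deep (floor 10 mm above the bench), 2 mm chamfer round the mouths. Origin under its centre on the bench.
- bay_empty (a point): centre of the floor of the empty bay (at +45 mm along the dock's x); a magazine standing fully down there has its origin at this point. Axes as the dock's.
- bay_blank (a point): centre of the floor of the bay where the blank magazine stands (at -45 mm along the dock's x).
- lens_cap: black lens cap lying on the bench, 66 mm across, 12 mm high; leave alone. Origin under its centre.
- spare_lens: spare lens standing on the bench, 64 mm across, 72 mm high; leave alone. Origin under its centre.
- hex_driver: screwdriver lying on the bench, 150 mm long; leave alone. Its x axis runs along it towards the tip.
- cleaner: blue bottle of lens cleaner with white cap, 60 mm across, 160 mm high; leave alone. Origin under its centre.
Mind the look-alikes: they are no part of the job. Leave any pink look-alike of the dock alone.

How it is judged:
On the way, in this order (a step that is already met when the one before it is completed fails the run):
1. the full magazine, still in the slot, has been freed and has popped up with the carriage (value of joint latch above 0.011 m and horizontal distance between mag_full and slot_mouth below 0.004 m and z of mag_full in the frame of camera below 0.057 m), for 0.2 s.
2. the full magazine stands fully down in the dock's empty bay and is let go (horizontal distance between mag_full and bay_empty below 0.004 m and z of mag_full in the frame of bay_empty below 0.003 m and angle between mag_full's own z axis and vertical below 0.12 rad and contact force between the fingers and mag_full below 0.2 N), for 0.2 s.
3. the blank magazine is pressed down in the slot, below the latched height (value of joint latch below -0.0025 m and horizontal distance between mag_blank and slot_mouth below 0.004 m and z of mag_blank in the frame of camera below 0.038 m).
At the end, for the whole second after the job is handed in: The blank magazine stands in the camera's slot (within 3 mm of its centre, upright) on the latched carriage (within 2 mm of latched height), the full magazine stands fully down (within 3 mm) and upright in the dock bay that was empty, both let go and at rest (value of joint latch between -0.002 and 0.002 m and horizontal distance between mag_blank and slot_mouth below 0.003 m and z of mag_blank in the frame of camera below 0.041 m and angle between mag_blank's own z axis and vertical below 0.08 rad and horizontal distance between mag_full and bay_empty below 0.004 m and z of mag_full in the frame of bay_empty below 0.003 m and angle between mag_full's own z axis and vertical below 0.12 rad and linear speed of each of mag_blank, mag_full below 0.02 m/s); the robot touches nothing.
It fails at once if a magazine is pressed on the latch carriage with more than 25 N (contact force between any of mag_full, mag_blank and carriage above 25 N).
It fails at once if the camera or the dock is knocked or loaded with more than 50 N (contact force between anything else and camera above 50 N or contact force between anything else and dock above 50 N).
It fails at once if the lens cap, spare lens, screwdriver or bottle is moved more than 15 mm (distance of any of lens_cap, spare_lens, hex_driver, cleaner from where it was at the start of the episode above 0.015 m).
It also fails if it takes over 72 s, if anything falls off the work surface, if the arm or the gripper's body presses on something with over 40 N, if the wrist force passes 120 N, or if a joint passes its speed limit or range.

## Working session

There is one attempt and no reset: what is moved stays moved. The work goes in short steps, Python scripts to look and compute and a tool call to move; the robot and the scene stay as the last step left them, time stands still between calls to the robot, and variables do not carry over. Pictures are saved under pics/ and viewed, at most 10 in all, crops included, and the job is handed in when it is done.

Besides the shell and the picture viewer there is one more tool, called after "Emit:" by a JSON object that holds its "fn" and its "kwargs", one argument or row to a line. arm_command: Moves the arm, as the interface text tells. Its arguments: {"type":"object","properties":{"rows":{"type":"array"},"force":{"type":"number"}},"required":["rows"]}

```bash
mkdir -p pics; ls; python3 - <<'E'
from workcell import sense, vision, env
import cv2,numpy as np
s=sense();print(s['time'],s['position'],s['ft_force'],s['gripper_width'])
print(np.round(s['eef_rot'],3))
for n in ['scene','top']:
    im=vision.capture(n);cv2.imwrite(f'pics/{n}0.png',im[:,:,::-1])
    for t in ['camera','mag_full','mag_blank','dock','lens_cap','spare_lens','hex_driver','cleaner','carriage']:
        print(n,t,[(np.round(d['at'],3).tolist(),round(d['p'],2)) for d in vision.search_frame(n,t)][:4])
    m=vision.camera_model(n);print(m)
E
```

```text
pics
0.0 [0.1283752  0.53455729 0.26315419] [ 0.23926292  0.14481349 -0.28310114] 0.08830975931694562
[[-0.972  0.234 -0.001]
 [ 0.234  0.972 -0.001]
 [ 0.    -0.001 -1.   ]]
scene camera [([0.629, 0.18, 0.118], 0.73)]
scene mag_full [([0.541, -0.133, 0.043], 0.68), ([0.578, 0.171, 0.134], 0.5), ([0.51, -0.37, 0.048], 0.46)]
scene mag_blank [([0.577, 0.167, 0.135], 0.63), ([0.476, -0.15, 0.075], 0.55), ([0.412, -0.006, 0.02], 0.54)]
scene dock [([0.548, -0.136, 0.045], 0.88), ([0.341, -0.284, 0.039], 0.6), ([0.787, -0.07, 0.043], 0.57)]
scene lens_cap [([0.443, 0.378, 0.012], 0.8)]
scene spare_lens [([0.547, -0.134, 0.04], 0.75), ([0.51, -0.368, 0.048], 0.61)]
scene hex_driver [([0.412, -0.005, 0.021], 0.67)]
scene cleaner [([0.662, 0.376, 0.098], 0.91)]
scene carriage []
{'camera_matrix': array([[436.63685227,   0.        , 320.09656394],
       [  0.        , 436.63685227, 239.8771923 ],
       [  0.        ,   0.        ,   1.        ]]), 'k1': 0.0019978611612754484, 'R': array([[-0.63066222,  0.77589524,  0.01586648],
       [ 0.52769206,  0.44372989, -0.72432374],
       [-0.569
[... 354 characters left out ...]
), ([0.47, -0.158, 0.092], 0.4)]
top lens_cap [([0.436, 0.373, 0.009], 0.7)]
top spare_lens [([0.495, -0.374, 0.076], 0.76)]
top hex_driver [([0.399, -0.008, 0.025], 0.95)]
top cleaner [([0.641, 0.357, 0.11], 0.72), ([0.528, -0.149, 0.043], 0.34)]
top carriage []
{'camera_matrix': array([[496.3180684 ,   0.        , 324.73256953],
       [  0.        , 496.3180684 , 243.22475119],
       [  0.        ,   0.        ,   1.        ]]), 'k1': 0.04292898503615563, 'R': array([[-2.89741620e-05, -9.99597573e-01, -2.83670837e-02],
       [-9.99596288e-01,  8.34925486e-04, -2.84000651e-02],
       [ 2.84123205e-02,  2.83548087e-02, -9.99194048e-01]]), 't': array([0.02544679, 0.54354854, 1.23195285])}
```

View pics/top0.png

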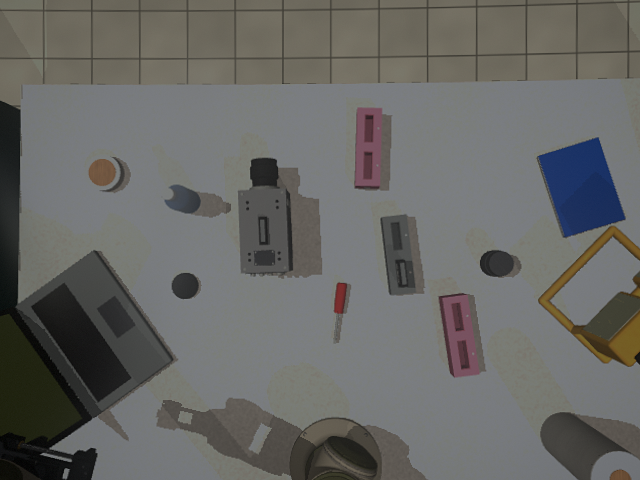

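View pics/scene0.png

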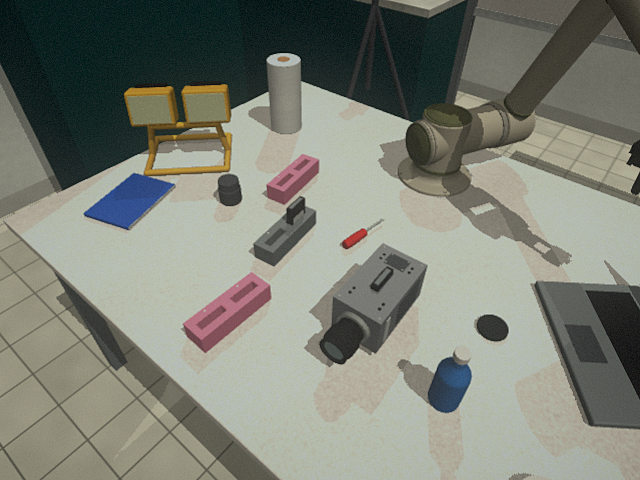

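The top picture shows the grey camera at (264,230) with the magazine in its slot. The grey dock is at (400,255), with its empty bay at (397,235) and the blank at (404,273). There are two pink look-alikes of the dock, at (369,147) and (460,335). The grey one fits the description because it is the only one that is grey and holds a magazine. Next I move above the camera for a near look.

Emit:
{"fn": "arm_command", "kwargs": {
  "rows": [
    [1,37,-31,6,0,0,0.02],
    [1,37,-31,6,0,0,0.02],
    [1,37,-31,6,0,0,0.02],
    [1,37,-31,6,0,0,0.02],
    [1,37,-31,6,0,0,0.02],
    [1,37,-31,6,0,0,0.02],
    [1,37,-31,6,0,0,0.02],
    [1,37,-31,6,0,0,0.02],
    [1,37,-31,6,0,0,0.02],
    [1,37,-31,6,0,0,0.02]
  ]
}}

```text
time: 2.0
position: [0.4997, 0.2231, 0.3242]
eef_rot: [[-0.999, 0.035, 0.0], [0.035, 0.999, 0.0], [-0.0, 0.0, -1.0]]
ft_force: [0.2, 0.9, 0.3]
gripper_width: 0.0883
grasp_force: 0.0
```

Emit:
{"fn": "arm_command", "kwargs": {
  "rows": [
    [1,32,-31,0,0,0,0.02],
    [1,32,-31,0,0,0,0.015],
    [1,0,0,0,0,0,0],
    [1,0,0,0,0,0,0]
  ]
}}

```text
time: 2.4
position: [0.5628, 0.1622, 0.3233]
eef_rot: [[-1.0, 0.002, -0.001], [0.002, 1.0, 0.0], [0.001, 0.0, -1.0]]
ft_force: [-1.1, 0.7, -0.1]
gripper_width: 0.0881
grasp_force: 0.0
```

```bash
cat > h.py <<'E'
from workcell import sense, vision, env
import cv2,numpy as np
def ray(m,uv):
    K=m['camera_matrix'];d=(np.array(uv,float)-K[:2,2])/[K[0,0],K[1,1]]
    r=np.linalg.norm(d);s=r
    for _ in range(20): s=r/(1+m['k1']*s*s)
    d=d*(s/r if r else 1)
    return -m['R'].T@m['t'], m['R'].T@np.array([d[0],d[1],1])
def at(m,uv,z):
    c,d=ray(m,uv);return c+d*(z-c[2])/d[2]
def proj(m,X):
    p=m['R']@np.array(X)+m['t'];d=p[:2]/p[2];d=d*(1+m['k1']*(d@d));K=m['camera_matrix']
    return d*[K[0,0],K[1,1]]+K[:2,2]
def st():
    s=sense();print('t',round(s['time'],2),'pos',np.round(s['position'],4),'yaw',round(np.arctan2(s['eef_rot'][1][1],s['eef_rot'][0][1]),4),'z',np.round(np.array(s['eef_rot'])[:,2],4),'F',np.round(s['ft_force'],1),'w',round(s['gripper_width'],4),'g',round(s['grasp_force'],1));return s
E
python3 - <<'E'
from h import *
import pickle
st();m=vision.camera_model('wrist');im=vision.capture('wrist');cv2.imwrite('pics/w1.png',im[:,:,::-1])
pickle.dump(m,open('w1.pkl','wb'))
print(m)
for t in ['mag_full','camera']:print(t,vision.search_frame('wrist',t)[:2])
E
```

```text
t 2.4 pos [0.5628 0.1622 0.3233] yaw 1.5684 z [-9.e-04  2.e-04 -1.e+00] F [-1.1  0.7 -0.1] w 0.0881 g 0.0
{'camera_matrix': array([[402.79184766,   0.        , 321.81562992],
       [  0.        , 402.79184766, 241.76537814],
       [  0.        ,   0.        ,   1.        ]]), 'k1': -0.060577438784914256, 'R': array([[ 3.04448041e-03,  9.99995071e-01,  7.67389424e-04],
       [ 9.60014383e-01, -3.13757815e-03,  2.79933101e-01],
       [ 2.79934129e-01, -1.15545958e-04, -9.60019203e-01]]), 't': array([-0.16416788, -0.59492654,  0.28984462])}
mag_full [{'at': [0.5649, 0.164, 0.1313], 'p': 0.56}]
camera [{'at': [0.5615, 0.1634, 0.1175], 'p': 0.95}]
```

View pics/w1.png

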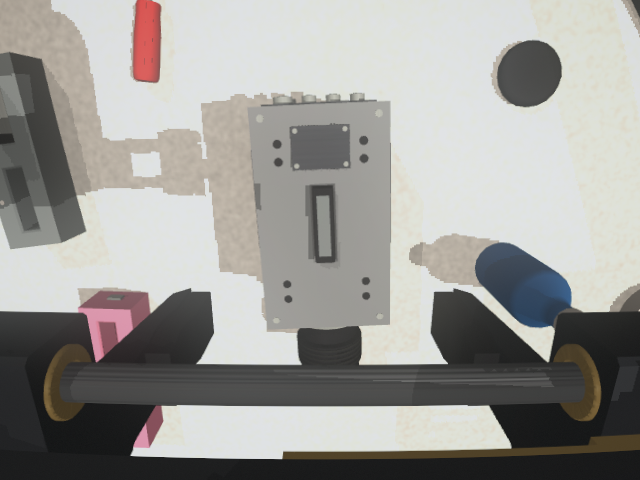

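The wrist picture shows the magazine in its slot at (322,224). The camera's top-face corners are near (249,107), (390,101), (389,324) and (267,331). I fit the pose to them.

```bash
python3 - <<'E'
from h import *
import pickle
from scipy.optimize import least_squares
m=pickle.load(open('w1.pkl','rb'))
im=cv2.imread('pics/w1.png');g=cv2.cvtColor(im,cv2.COLOR_BGR2GRAY)
c=np.float32([[249,107],[390,101],[389,324],[267,331]]).reshape(-1,1,2)
cv2.cornerSubPix(g,c,(5,5),(-1,-1),(3,50,.01));c=c.reshape(-1,2);print(c)
loc=np.array([[-95,-55],[-95,55],[95,55],[95,-55]])/1000.
def P(p):
    x,y,a,z=p;R=np.array([[np.cos(a),-np.sin(a)],[np.sin(a),np.cos(a)]])
    return np.array([proj(m,[*(R@l+[x,y]),z]) for l in loc])
r=least_squares(lambda p:(P(p)-c).ravel(),[.565,.163,0,.12],loss='soft_l1');print(r.x,np.round(r.fun,1).tolist())
b=im[165:285,270:370];cv2.imwrite('pics/w1c.png',cv2.resize(b,None,fx=5,fy=5,interpolation=cv2.INTER_CUBIC))
E
```

```text
[[246.71977  106.910065]
 [389.73544  100.495415]
 [389.39926  324.28217 ]
 [266.47446  331.1751  ]]
[0.56953995 0.16361661 0.04139579 0.12212194] [-0.4, 0.2, 0.2, -0.1, 0.1, 0.7, 0.1, -1.2]
```

View pics/w1c.png

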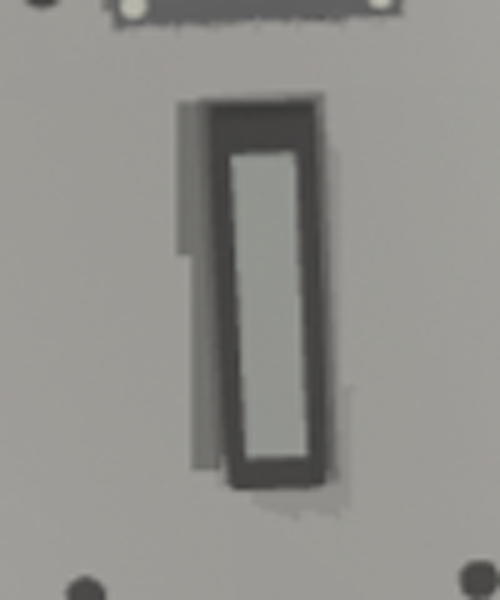

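```bash
python3 - <<'E'
from h import *
import pickle
m=pickle.load(open('w1.pkl','rb'))
f=lambda u,v:at(m,(270+u/5-.4,165+v/5-.4),.132)
for q in [(230,153),(296,152),(308,457),(245,459),(228,490),(325,485)]:print(q,np.round(f(*q),4))
print('label', np.mean([f(*q) for q in [(230,153),(296,152),(308,457),(245,459)]],0))
print(-m['R'].T@m['t'])
E
```

```text
(230, 153) [0.5437 0.1575 0.132 ]
(296, 152) [0.5436 0.1679 0.132 ]
(308, 457) [0.5939 0.1699 0.132 ]
(245, 459) [0.5942 0.1596 0.132 ]
(228, 490) [0.5996 0.1568 0.132 ]
(325, 485) [0.5987 0.1727 0.132 ]
label [0.56885877 0.16374693 0.132     ]
[0.49050044 0.16233393 0.44492201]
```

Emit:
{"fn": "arm_command", "kwargs": {
  "rows": [
    [-1,3,0.7,-30,0,0,0.0215],
    [-1,3,0.8,-30,0,0,0.0215],
    [-1,0,0,-30,0,0,0],
    [-1,0,0,-30,0,0,0],
    [-1,0,0,-30,0,0,0],
    [-1,0,0,0,0,0,0],
    [-1,0,0,0,0,0,0],
    [-1,0,0,0,0,0,0]
  ],
  "force": 10
}}

```text
time: 3.35
position: [0.569, 0.1648, 0.1758]
eef_rot: [[-0.999, -0.043, 0.003], [-0.043, 0.999, 0.0], [-0.003, 0.0, -1.0]]
ft_force: [0.2, 0.9, -0.3]
gripper_width: 0.0262
grasp_force: 0.0
```

```bash
python3 -c "
from h import *
st()"
```

```text
t 3.35 pos [0.569  0.1648 0.1758] yaw 1.6137 z [ 3.3e-03  3.0e-04 -1.0e+00] F [ 0.2  0.9 -0.3] w 0.0262 g 0.0
```

Emit:
{"fn": "arm_command", "kwargs": {
  "rows": [
    [-1,0,-1,-5,0,0,0],
    [-1,0,0,-5,0,0,0],
    [-1,0,0,-4,0,0,0],
    [-1,0,0,-2,0,0,0],
    [-1,0,0,0,0,0,0]
  ]
}}

```text
time: 3.85
position: [0.5684, 0.1632, 0.1574]
eef_rot: [[-0.999, -0.042, -0.001], [-0.042, 0.999, -0.0], [0.001, -0.0, -1.0]]
ft_force: [0.2, -0.1, -0.5]
gripper_width: 0.0006
grasp_force: 0.0
```

Emit:
{"fn": "arm_command", "kwargs": {
  "rows": [
    [-1,0,0,-1.5,0,0,0],
    [-1,0,0,-1.5,0,0,0],
    [-1,0,0,0,0,0,0]
  ]
}}

```text
time: 4.15
position: [0.5689, 0.1633, 0.1553]
eef_rot: [[-0.999, -0.042, 0.002], [-0.042, 0.999, 0.0], [-0.002, 0.0, -1.0]]
ft_force: [0.2, -0.5, 5.2]
gripper_width: 0.0003
grasp_force: 2.5
```

Emit:
{"fn": "arm_command", "kwargs": {
  "rows": [
    [-1,0,0,-1,0,0,0],
    [-1,0,0,-1,0,0,0],
    [-1,0,0,0,0,0,0]
  ]
}}

```text
time: 4.45
position: [0.5689, 0.1633, 0.1534]
eef_rot: [[-0.999, -0.042, 0.002], [-0.042, 0.999, 0.0], [-0.002, 0.0, -1.0]]
ft_force: [1.1, 0.3, 5.2]
gripper_width: 0.0006
grasp_force: 2.7
```

Emit:
{"fn": "arm_command", "kwargs": {
  "rows": [
    [-1,0,0,-0.8,0,0,0],
    [-1,0,0,-0.2,0,0,0],
    [-1,0,0,0,0,0,0]
  ]
}}

```text
time: 4.75
position: [0.5689, 0.1633, 0.1525]
eef_rot: [[-0.999, -0.042, 0.002], [-0.042, 0.999, 0.0], [-0.002, 0.0, -1.0]]
ft_force: [0.8, 0.4, 6.0]
gripper_width: 0.0006
grasp_force: 2.8
```

Emit:
{"fn": "arm_command", "kwargs": {
  "rows": [
    [-1,0,0,-0.5,0,0,0],
    [-1,0,0,-0.5,0,0,0],
    [-1,0,0,0,0,0,0]
  ]
}}

```text
time: 5.05
position: [0.5689, 0.1633, 0.1515]
eef_rot: [[-0.999, -0.042, 0.002], [-0.042, 0.999, 0.0], [-0.002, 0.0, -1.0]]
ft_force: [0.5, -0.1, 6.3]
gripper_width: 0.0007
grasp_force: 2.9
```

Emit:
{"fn": "arm_command", "kwargs": {
  "rows": [
    [-1,0,0,-0.4,0,0,0],
    [-1,0,0,0,0,0,0]
  ]
}}

```text
time: 5.25
position: [0.5689, 0.1633, 0.1511]
eef_rot: [[-0.999, -0.042, 0.002], [-0.042, 0.999, 0.0], [-0.002, 0.0, -1.0]]
ft_force: [0.2, 0.1, 5.7]
gripper_width: 0.0004
grasp_force: 3.0
```

Emit:
{"fn": "arm_command", "kwargs": {
  "rows": [
    [-1,0,0,-0.4,0,0,0],
    [-1,0,0,0,0,0,0]
  ]
}}

```text
time: 5.45
position: [0.5689, 0.1633, 0.1507]
eef_rot: [[-0.999, -0.042, 0.002], [-0.042, 0.999, 0.0], [-0.002, 0.0, -1.0]]
ft_force: [1.1, 0.2, 6.4]
gripper_width: 0.0005
grasp_force: 3.0
```

Emit:
{"fn": "arm_command", "kwargs": {
  "rows": [
    [-1,0,0,-0.4,0,0,0],
    [-1,0,0,0,0,0,0]
  ]
}}

```text
time: 5.65
position: [0.5689, 0.1633, 0.1503]
eef_rot: [[-0.999, -0.042, 0.002], [-0.042, 0.999, 0.0], [-0.002, 0.0, -1.0]]
ft_force: [-0.1, -0.2, 6.0]
gripper_width: 0.0005
grasp_force: 3.1
```

Emit:
{"fn": "arm_command", "kwargs": {
  "rows": [
    [-1,0,0,-0.4,0,0,0],
    [-1,0,0,0,0,0,0]
  ]
}}

```text
time: 5.85
position: [0.569, 0.1633, 0.1501]
eef_rot: [[-0.999, -0.042, 0.002], [-0.042, 0.999, 0.0], [-0.002, 0.0, -1.0]]
ft_force: [0.7, 0.0, 7.6]
gripper_width: 0.0001
grasp_force: 3.4
```

Emit:
{"fn": "arm_command", "kwargs": {
  "rows": [
    [-1,0,0,-0.3,0,0,0],
    [-1,0,0,0,0,0,0]
  ]
}}

```text
time: 6.05
position: [0.569, 0.1633, 0.15]
eef_rot: [[-0.999, -0.042, 0.002], [-0.042, 0.999, 0.0], [-0.002, 0.0, -1.0]]
ft_force: [-1.0, -0.8, 7.4]
gripper_width: 0.0006
grasp_force: 4.1
```

Emit:
{"fn": "arm_command", "kwargs": {
  "rows": [
    [-1,0,0,-0.3,0,0,0],
    [-1,0,0,0,0,0,0]
  ]
}}

```text
time: 6.25
position: [0.569, 0.1633, 0.1499]
eef_rot: [[-0.999, -0.042, 0.003], [-0.042, 0.999, 0.0], [-0.003, 0.0, -1.0]]
ft_force: [-0.9, 0.1, 9.7]
gripper_width: 0.0001
grasp_force: 4.8
```

Emit:
{"fn": "arm_command", "kwargs": {
  "rows": [
    [-1,0,0,-0.2,0,0,0],
    [-1,0,0,0,0,0,0]
  ]
}}

```text
time: 6.45
position: [0.569, 0.1633, 0.1498]
eef_rot: [[-0.999, -0.042, 0.003], [-0.042, 0.999, 0.0], [-0.003, 0.0, -1.0]]
ft_force: [-1.3, -0.1, 11.1]
gripper_width: 0.0003
grasp_force: 5.2
```

Emit:
{"fn": "arm_command", "kwargs": {
  "rows": [
    [-1,0,0,-0.35,0,0,0],
    [-1,0,0,0,0,0,0]
  ]
}}

```text
time: 6.65
position: [0.5691, 0.1633, 0.1497]
eef_rot: [[-0.999, -0.042, 0.003], [-0.042, 0.999, 0.0], [-0.003, 0.0, -1.0]]
ft_force: [-1.4, 0.9, 12.2]
gripper_width: 0.0007
grasp_force: 6.0
```

Emit:
{"fn": "arm_command", "kwargs": {
  "rows": [
    [-1,0,0,2,0,0,0],
    [-1,0,0,4,0,0,0],
    [-1,0,0,5,0,0,0],
    [-1,0,0,6,0,0,0],
    [-1,0,0,6,0,0,0],
    [1,0,0,20,0,0,0],
    [1,0,0,15,0,0,0],
    [1,0,0,0,0,0,0]
  ]
}}

```text
time: 7.45
position: [0.5689, 0.1634, 0.2077]
eef_rot: [[-0.999, -0.042, 0.003], [-0.042, 0.999, 0.0], [-0.003, 0.0, -1.0]]
ft_force: [0.3, -0.1, -0.4]
gripper_width: 0.0223
grasp_force: 0.0
```

```bash
python3 - <<'E'
from h import *
st();im=vision.capture('scene');top=vision.capture('top')
for c in ['scene','top']:print(vision.search_frame(c,'mag_full')[:3])
a=cv2.resize(im[220:340,320:440,::-1],(400,400),interpolation=2)
b=cv2.resize(top[205:305,370:470,::-1],(400,400),interpolation=2)
cv2.imwrite('pics/p2.png',np.hstack([a,b]));cv2.imwrite('pics/top1.png',top[:,:,::-1])
E
```

```text
t 7.45 pos [0.5689 0.1634 0.2077] yaw 1.6131 z [ 2.9e-03  3.0e-04 -1.0e+00] F [ 0.3 -0.1 -0.4] w 0.0223 g 0.0
[{'at': [0.5803, 0.1687, 0.1457], 'p': 0.78}]
[]
```

View pics/p2.png

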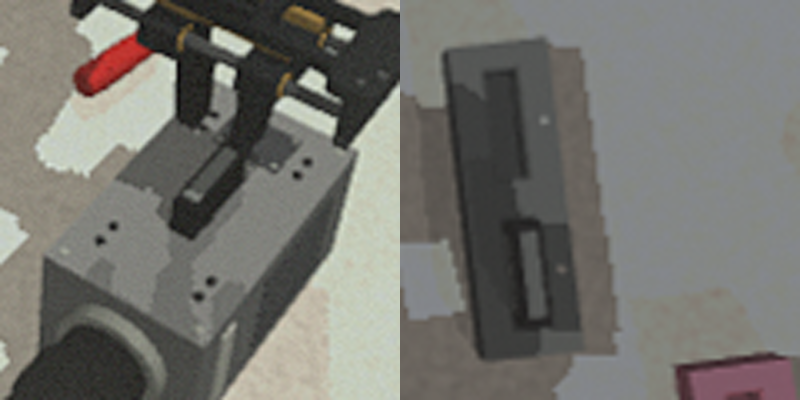

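The popped-up magazine now stands about 24 mm proud at (210,185) in the left half. The right half confirms the grey dock, with the blank at (530,270) and the empty bay at (505,125). Now I grasp the full magazine.

Emit:
{"fn": "arm_command", "kwargs": {
  "rows": [
    [0.2,0,0,0,0,0,0],
    [0.2,0,0,0,0,0,0],
    [0.2,0,0,-10,0,0,0],
    [0.2,0,0,-20,0,0,0],
    [0.2,0,0,-18,0,0,0],
    [0.2,0,0,-8,0,0,0],
    [-1,0,0,0,0,0,0],
    [-1,0,0,0,0,0,0],
    [-1,0,0,0,0,0,0],
    [-1,0,0,0,0,0,0]
  ],
  "force": 25
}}

```text
time: 8.65
position: [0.5687, 0.1633, 0.1507]
eef_rot: [[-0.999, -0.042, 0.001], [-0.042, 0.999, 0.0], [-0.001, 0.0, -1.0]]
ft_force: [-0.4, 0.4, -1.3]
gripper_width: 0.0231
grasp_force: 0.0
```

Emit:
{"fn": "arm_command", "kwargs": {
  "rows": [
    [-1,0,0,0,0,0,0],
    [-1,0,0,0,0,0,0]
  ]
}}

```text
time: 8.85
position: [0.5686, 0.1633, 0.1505]
eef_rot: [[-0.999, -0.042, 0.001], [-0.042, 0.999, 0.0], [-0.001, 0.0, -1.0]]
ft_force: [-0.4, -0.4, 1.3]
gripper_width: 0.0159
grasp_force: 25.0
```

Emit:
{"fn": "arm_command", "kwargs": {
  "rows": [
    [-1,0,0,2,0,0,0],
    [-1,0,0,5,0,0,0],
    [-1,0,0,10,0,0,0],
    [-1,0,0,10,0,0,0],
    [-1,0,0,10,0,0,0]
  ]
}}

```text
time: 9.35
position: [0.5686, 0.1633, 0.1882]
eef_rot: [[-0.999, -0.042, 0.001], [-0.042, 0.999, 0.0], [-0.001, -0.0, -1.0]]
ft_force: [0.7, -0.4, -1.4]
gripper_width: 0.0158
grasp_force: 25.0
```

Emit:
{"fn": "arm_command", "kwargs": {
  "rows": [
    [-1,0,0,15,0,0,0],
    [-1,0,0,20,0,0,0],
    [-1,0,0,30,0,0,0],
    [-1,0,0,40,0,0,0],
    [-1,0,0,20,0,0,0],
    [-1,0,0,0,0,0,0]
  ]
}}

```text
time: 9.95
position: [0.569, 0.1634, 0.3157]
eef_rot: [[-0.999, -0.042, 0.007], [-0.042, 0.999, 0.001], [-0.007, 0.0, -1.0]]
ft_force: [-0.5, 0.4, -1.6]
gripper_width: 0.0158
grasp_force: 25.0
```

```bash
python3 - <<'E'
from h import *
st();t=vision.capture('top');cv2.imwrite('pics/top2.png',t[:,:,::-1]);m=vision.camera_model('top')
print(vision.search_frame('top','dock')[:4])
# dock top corners & empty bay corners from crop (crop px/4 + offset (370,205); right half starts at 400)
f=lambda u,v,z:at(m,(370+(u-400)/4-.4,205+v/4-.4),z)[:2]
for n,z,L in [('dock top',.048,[(441,48),(547,38),(582,355),(479,360)]),('empty',.048,[(484,72),(517,69),(528,176),(493,178)]),('blank',.094,[(508,220),(541,219),(552,322),(516,326)]),('label',.094,[(526,230),(541,229),(548,318),(529,320)])]:
    P=np.array([f(u,v,z) for u,v in L]);print(n,np.round(P,4).tolist(),P.mean(0).round(4), np.arctan2(*( (P[0]+P[1]-P[2]-P[3])[::-1])))
E
```

```text
t 9.95 pos [0.569  0.1634 0.3157] yaw 1.6131 z [ 6.7e-03  5.0e-04 -1.0e+00] F [-0.5  0.4 -1.6] w 0.0158 g 25.0
[{'at': [0.5254, -0.1488, 0.049], 'p': 0.96}, {'at': [0.7724, -0.079, 0.0449], 'p': 0.88}, {'at': [0.3223, -0.2985, 0.0507], 'p': 0.71}, {'at': [0.4706, -0.1585, 0.0894], 'p': 0.54}]
dock top [[0.6066, -0.1089], [0.6124, -0.1725], [0.4222, -0.1924], [0.419, -0.131]] [ 0.515  -0.1512] 0.11052769789686841
empty [[0.592, -0.1347], [0.5938, -0.1545], [0.5293, -0.1608], [0.5281, -0.1399]] [ 0.5608 -0.1475] 0.08915545965408357
blank [[0.5031, -0.1434], [0.5037, -0.1624], [0.4444, -0.1683], [0.442, -0.1477]] [ 0.4733 -0.1554] 0.0850947510232746
label [[0.4973, -0.1537], [0.4979, -0.1623], [0.4467, -0.1661], [0.4455, -0.1552]] [ 0.4719 -0.1593] 0.05022706070969604
```

Emit:
{"fn": "arm_command", "kwargs": {
  "rows": [
    [-1,2,-25,0,0,0,0.007],
    [-1,3,-40,0,0,0,0.008],
    [-1,3,-40,0,0,0,0.008],
    [-1,3,-43,0,0,0,0.008],
    [-1,3,-43,0,0,0,0.008],
    [-1,3,-43,0,0,0,0.008],
    [-1,3,-40,0,0,0,0.008],
    [-1,1,-39,0,0,0,0],
    [-1,0,0,0,0,0,0],
    [-1,0,0,0,0,0,0]
  ]
}}

```text
time: 11.05
position: [0.5891, -0.1501, 0.3102]
eef_rot: [[-0.995, -0.096, -0.003], [-0.096, 0.995, 0.002], [0.003, 0.002, -1.0]]
ft_force: [0.1, 0.7, -2.3]
gripper_width: 0.0159
grasp_force: 25.0
```

```bash
python3 - <<'E'
from h import *
import pickle
st();m=vision.camera_model('wrist');im=vision.capture('wrist');cv2.imwrite('pics/w2.png',im[:,:,::-1]);pickle.dump(m,open('w2.pkl','wb'))
print(vision.search_frame('wrist','dock')[:3],vision.search_frame('wrist','mag_blank')[:3])
E
```

```text
t 11.05 pos [ 0.5891 -0.1501  0.3102] yaw 1.6665 z [-0.0029  0.0017 -1.    ] F [ 0.1  0.7 -2.3] w 0.0159 g 25.0
[{'at': [0.5176, -0.152, 0.0465], 'p': 0.95}, {'at': [0.4137, -0.2896, 0.0121], 'p': 0.76}, {'at': [0.8343, -0.0781, 0.0479], 'p': 0.75}] [{'at': [0.4701, -0.1588, 0.0942], 'p': 0.61}]
```

View pics/w2.png

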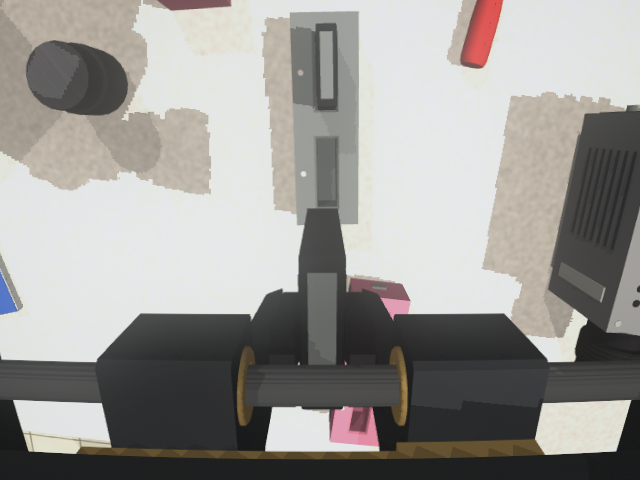

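The dock's top face shows at about (290,12), (359,12), (358,224) and (298,224). The empty bay is at (327,172) and the blank at (326,66).

```bash
cat >dock.py <<'E'
from h import *
import pickle,sys
from scipy.optimize import least_squares
m=pickle.load(open('w2.pkl','rb'))
im=cv2.imread('pics/w2.png');g=cv2.cvtColor(im,cv2.COLOR_BGR2GRAY)
c=np.float32([[290,12],[359,12],[358,224],[298,224]]).reshape(-1,1,2)
cv2.cornerSubPix(g,c,(4,4),(-1,-1),(3,50,.01));c=c.reshape(-1,2);print(c)
loc=np.array([[-95,-30],[-95,30],[95,30],[95,-30]])/1000.
def W(p,l):
    x,y,a=p;R=np.array([[np.cos(a),-np.sin(a)],[np.sin(a),np.cos(a)]]);return R@l+[x,y]
r=least_squares(lambda p:(np.array([proj(m,[*W(p,l),.048]) for l in loc])-c).ravel(),[.517,-.152,.1],loss='soft_l1')
print(r.x,np.round(r.fun,1).tolist());p=r.x
print('empty',W(p,[.045,0]),'blank',W(p,[-.045,0]))
d=im.copy()
for s in (-1,1):
  q=[proj(m,[*W(p,[s*.045+a*.0325,b*.0095]),.048]) for a,b in [(-1,-1),(-1,1),(1,1),(1,-1)]]
  print(np.round(q,0).tolist());cv2.polylines(d,[np.int32(np.round(q))],True,(0,0,255),1)
for q in c: cv2.circle(d,tuple(int(v) for v in q),2,(0,255,0),1)
cv2.imwrite('pics/w2c.png',cv2.resize(d[0:240,270:390],None,fx=2.5,fy=2.5,interpolation=2))
E
python3 dock.py
```

```text
[[289.4867    12.016046]
 [358.3803    10.955311]
 [357.50027  223.50143 ]
 [296.71112  224.68985 ]]
[ 0.51521764 -0.15294686  0.11263545] [-0.1, 0.0, 0.2, -0.1, 0.2, 0.1, -0.2, 0.0]
empty [ 0.55993249 -0.14788897] blank [ 0.47050279 -0.15800474]
[[313.0, 33.0], [335.0, 33.0], [336.0, 109.0], [315.0, 110.0]]
[[316.0, 138.0], [336.0, 137.0], [337.0, 206.0], [317.0, 207.0]]
```

View pics/w2c.png

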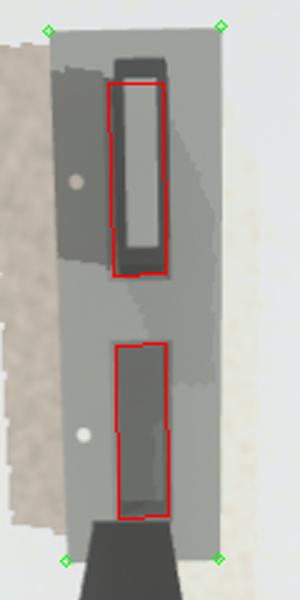

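Emit:
{"fn": "arm_command", "kwargs": {
  "rows": [
    [-1,-7,0.5,0,0,0,0.005],
    [-1,-7.4,0.5,0,0,0,0.006],
    [-1,-7.5,0.5,-20,0,0,0.006],
    [-1,-7.5,0.5,-35,0,0,0],
    [-1,0,0,-40,0,0,0],
    [-1,0,0,-30,0,0,0],
    [-1,0,0,-25,0,0,0],
    [-1,0,0,-10,0,0,0],
    [-1,0,0,0,0,0,0],
    [-1,0,0,0,0,0,0]
  ]
}}

```text
time: 12.2
position: [0.5605, -0.1478, 0.1534]
eef_rot: [[-0.993, -0.114, 0.002], [-0.114, 0.993, -0.001], [-0.002, -0.001, -1.0]]
ft_force: [0.5, 0.0, -0.6]
gripper_width: 0.0159
grasp_force: 25.0
```

```bash
python3 - <<'E'
from h import *
st()
E
```

```text
t 12.2 pos [ 0.5605 -0.1478  0.1534] yaw 1.6853 z [ 0.0019 -0.001  -1.    ] F [ 0.5  0.  -0.6] w 0.0159 g 25.0
```

Emit:
{"fn": "arm_command", "kwargs": {
  "rows": [
    [-1,-0.7,0,-8,0,0,0],
    [-1,0,0,-6,0,0,0],
    [-1,0,0,-5,0,0,0],
    [-1,0,0,-5,0,0,0],
    [-1,0,0,0,0,0,0]
  ]
}}

```text
time: 12.7
position: [0.5591, -0.1476, 0.1272]
eef_rot: [[-0.993, -0.114, -0.001], [-0.114, 0.993, 0.001], [0.001, 0.001, -1.0]]
ft_force: [0.7, 0.3, -1.3]
gripper_width: 0.0157
grasp_force: 25.0
```

Emit:
{"fn": "arm_command", "kwargs": {
  "rows": [
    [-1,0,0,-6,0,0,0],
    [-1,0,0,-6,0,0,0],
    [-1,0,0,0,0,0,0]
  ]
}}

```text
time: 13.0
position: [0.559, -0.1476, 0.115]
eef_rot: [[-0.993, -0.114, -0.002], [-0.114, 0.993, 0.001], [0.001, 0.001, -1.0]]
ft_force: [0.5, 0.1, -1.5]
gripper_width: 0.0157
grasp_force: 25.0
```

Inside without contact forces. Continue down to the floor (TCP about 0.0985).

Emit:
{"fn": "arm_command", "kwargs": {
  "rows": [
    [-1,0,0,-5,0,0,0],
    [-1,0,0,-5,0,0,0],
    [-1,0,0,-4,0,0,0],
    [-1,0,0,0,0,0,0]
  ]
}}

```text
time: 13.4
position: [0.5591, -0.1476, 0.1013]
eef_rot: [[-0.993, -0.114, -0.001], [-0.114, 0.993, 0.0], [0.001, 0.001, -1.0]]
ft_force: [-0.4, 0.1, -2.1]
gripper_width: 0.0158
grasp_force: 25.0
```

Emit:
{"fn": "arm_command", "kwargs": {
  "rows": [
    [-1,0,0,-1.5,0,0,0],
    [-1,0,0,0,0,0,0]
  ]
}}

```text
time: 13.6
position: [0.5594, -0.1477, 0.1005]
eef_rot: [[-0.993, -0.114, 0.0], [-0.114, 0.993, -0.0], [-0.0, -0.0, -1.0]]
ft_force: [-0.2, -0.5, -1.7]
gripper_width: 0.0158
grasp_force: 25.0
```

Emit:
{"fn": "arm_command", "kwargs": {
  "rows": [
    [-1,0,0,-1,0,0,0],
    [-1,0,0,0,0,0,0]
  ]
}}

```text
time: 13.8
position: [0.5595, -0.1478, 0.1002]
eef_rot: [[-0.993, -0.114, 0.001], [-0.114, 0.993, -0.0], [-0.001, -0.001, -1.0]]
ft_force: [-1.0, -0.5, 3.9]
gripper_width: 0.0156
grasp_force: 25.0
```

Emit:
{"fn": "arm_command", "kwargs": {
  "rows": [
    [-1,0,0,-1,0,0,0],
    [-1,0,0,0,0,0,0]
  ]
}}

```text
time: 14.0
position: [0.5596, -0.1479, 0.1001]
eef_rot: [[-0.993, -0.114, 0.002], [-0.114, 0.993, -0.001], [-0.001, -0.001, -1.0]]
ft_force: [-4.0, 0.7, 12.1]
gripper_width: 0.0157
grasp_force: 25.0
```

Emit:
{"fn": "arm_command", "kwargs": {
  "rows": [
    [0.1,0,0,1.5,0,0,0],
    [0.1,0,0,0,0,0,0],
    [0.1,0,0,0,0,0,0],
    [0.1,0,0,0,0,0,0],
    [0.1,0,0,10,0,0,0],
    [0.1,0,0,30,0,0,0],
    [0.1,0,0,30,0,0,0],
    [0.1,0,0,30,0,0,0],
    [0.1,0,0,0,0,0,0]
  ]
}}

```text
time: 14.9
position: [0.5606, -0.1483, 0.2046]
eef_rot: [[-0.993, -0.114, 0.007], [-0.114, 0.993, -0.004], [-0.007, -0.004, -1.0]]
ft_force: [1.1, -0.0, -0.6]
gripper_width: 0.0484
grasp_force: 0.0
```

```bash
python3 - <<'E'
from h import *
import pickle
m0=pickle.load(open('w2.pkl','rb'))
P=[at(m0,(270+u/2.5-.3,v/2.5-.3),.094) for u,v in [(124,78),(156,78),(158,247),(127,247)]];print('blank label w2',np.round(P,4).tolist(),np.mean(P,0))
st();m=vision.camera_model('wrist');im=vision.capture('wrist');cv2.imwrite('pics/w3.png',im[:,:,::-1]);pickle.dump(m,open('w3.pkl','wb'))
cv2.imwrite('pics/w3c.png',im[0:480,120:520,::-1])
E
```

```text
blank label w2 [[0.4467, -0.1651, 0.094], [0.4457, -0.1553, 0.094], [0.4955, -0.1496, 0.094], [0.4964, -0.1594, 0.094]] [ 0.47106323 -0.15733976  0.094     ]
t 14.9 pos [ 0.5606 -0.1483  0.2046] yaw 1.6852 z [ 0.0073 -0.0036 -1.    ] F [ 1.1 -0.  -0.6] w 0.0484 g 0.0
```

View pics/w3c.png

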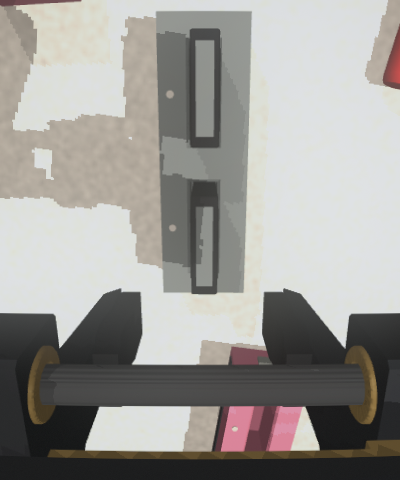

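The picture shows the full magazine in the far bay at (204,247), at the same height as the blank at (205,88). On to the blank.

Emit:
{"fn": "arm_command", "kwargs": {
  "rows": [
    [0.1,-20,-2,0,0,0,0],
    [0.1,-30,-3,0,0,0,0],
    [0.1,-28,-3,0,0,0,0],
    [0.1,-11,-1,-10,0,0,0],
    [0.1,0,0,-25,0,0,0],
    [0.1,0,0,-25,0,0,0],
    [0.1,0,0,-20,0,0,0],
    [0.1,0,0,-8,0,0,0],
    [0.1,0,0,0,0,0,0],
    [0.1,0,0,0,0,0,0]
  ]
}}

```text
time: 15.95
position: [0.4706, -0.1568, 0.1124]
eef_rot: [[-0.993, -0.114, 0.0], [-0.114, 0.993, -0.0], [-0.0, -0.0, -1.0]]
ft_force: [-0.6, -0.3, 0.8]
gripper_width: 0.0489
grasp_force: 0.0
```

```bash
python3 - <<'E'
from h import *
import pickle
m=pickle.load(open('w3.pkl','rb'))
for n,L in [('full',[(196,207),(212,207),(214,286),(197,286)]),('blank',[(195,40),(213,40),(214,137),(197,137)])]:
    P=np.array([at(m,(120+u,v),.094) for u,v in L]);print(n,P.mean(0),np.linalg.norm((P[0]+P[1]-P[2]-P[3])/2))
st()
E
```

```text
full [ 0.56049147 -0.14687748  0.094     ] 0.0499705647441226
blank [ 0.47103264 -0.15727044  0.094     ] 0.050342550166180555
t 15.95 pos [ 0.4706 -0.1568  0.1124] yaw 1.6851 z [ 3.e-04 -2.e-04 -1.e+00] F [-0.6 -0.3  0.8] w 0.0489 g 0.0
```

Emit:
{"fn": "arm_command", "kwargs": {
  "rows": [
    [0.1,0.4,-0.4,-6,0,0,0],
    [0.1,0,0,-4.5,0,0,0],
    [-1,0,0,0,0,0,0],
    [-1,0,0,0,0,0,0],
    [-1,0,0,0,0,0,0],
    [-1,0,0,0,0,0,0],
    [-1,0,0,0,0,0,0],
    [-1,0,0,0,0,0,0],
    [-1,0,0,0,0,0,0]
  ],
  "force": 25
}}

```text
time: 16.85
position: [0.4708, -0.1572, 0.1016]
eef_rot: [[-0.993, -0.114, 0.0], [-0.114, 0.993, -0.0], [-0.0, -0.0, -1.0]]
ft_force: [-0.7, 0.6, 1.6]
gripper_width: 0.0155
grasp_force: 25.0
```

Emit:
{"fn": "arm_command", "kwargs": {
  "rows": [
    [-1,0,0,3,0,0,0],
    [-1,0,0,8,0,0,0],
    [-1,0,0,12,0,0,0],
    [-1,0,0,20,0,0,0],
    [-1,0,0,0,0,0,0]
  ]
}}

```text
time: 17.35
position: [0.4716, -0.1576, 0.1467]
eef_rot: [[-0.993, -0.114, 0.004], [-0.114, 0.993, -0.002], [-0.003, -0.003, -1.0]]
ft_force: [-0.3, -0.4, -2.0]
gripper_width: 0.0157
grasp_force: 25.0
```

Emit:
{"fn": "arm_command", "kwargs": {
  "rows": [
    [-1,0,0,30,0,0,0],
    [-1,3,5,40,0,0,0],
    [-1,10,30,40,0,0,-0.008],
    [-1,12,42,30,0,0,-0.01],
    [-1,13,44,10,0,0,-0.01],
    [-1,13,44,0,0,0,-0.01],
    [-1,13,44,0,0,0,-0.01],
    [-1,13,44,0,0,0,-0.01],
    [-1,13,40,0,0,0,-0.01],
    [-1,7.3,28.3,0,0,0,-0.005]
  ]
}}

```text
time: 18.35
position: [0.5674, 0.1638, 0.2909]
eef_rot: [[-0.999, -0.043, -0.001], [-0.043, 0.999, 0.0], [0.001, 0.0, -1.0]]
ft_force: [-0.2, 0.2, -2.1]
gripper_width: 0.016
grasp_force: 25.0
```

Emit:
{"fn": "arm_command", "kwargs": {
  "rows": [
    [-1,0,0,0,0,0,0],
    [-1,0,0,0,0,0,0],
    [-1,0,0,0,0,0,0]
  ]
}}

```text
time: 18.65
position: [0.5671, 0.1603, 0.2917]
eef_rot: [[-0.999, -0.04, -0.001], [-0.04, 0.999, -0.0], [0.001, -0.0, -1.0]]
ft_force: [0.4, 0.2, -2.1]
gripper_width: 0.0152
grasp_force: 25.0
```

```bash
python3 - <<'E'
from h import *
st()
E
```

```text
t 18.65 pos [0.5671 0.1603 0.2917] yaw 1.6111 z [-7.e-04 -3.e-04 -1.e+00] F [ 0.4  0.2 -2.1] w 0.0152 g 25.0
```

Emit:
{"fn": "arm_command", "kwargs": {
  "rows": [
    [-1,0.8,1.5,-10,0,0,0.002],
    [-1,0.8,1.5,-20,0,0,0],
    [-1,0,0,-20,0,0,0],
    [-1,0,0,-12,0,0,0],
    [-1,0,0,-6,0,0,0],
    [-1,0,0,0,0,0,0],
    [-1,0,0,0,0,0,0],
    [-1,0,0,0,0,0,0]
  ]
}}

```text
time: 19.45
position: [0.5691, 0.1642, 0.2249]
eef_rot: [[-0.999, -0.043, 0.002], [-0.043, 0.999, 0.0], [-0.002, 0.0, -1.0]]
ft_force: [0.3, -0.2, -1.4]
gripper_width: 0.0157
grasp_force: 25.0
```

```bash
python3 - <<'E'
from h import *
st()
E
```

```text
t 19.45 pos [0.5691 0.1642 0.2249] yaw 1.614 z [ 1.7e-03  1.0e-04 -1.0e+00] F [ 0.3 -0.2 -1.4] w 0.0157 g 25.0
```

Emit:
{"fn": "arm_command", "kwargs": {
  "rows": [
    [-1,-0.4,-0.8,-3,0,0,-0.001],
    [-1,0,0,-3,0,0,0],
    [-1,0,0,-3,0,0,0],
    [-1,0,0,0,0,0,0]
  ]
}}

```text
time: 19.85
position: [0.5682, 0.1634, 0.2145]
eef_rot: [[-0.999, -0.042, -0.001], [-0.042, 0.999, -0.0], [0.001, -0.0, -1.0]]
ft_force: [-0.1, 0.1, -1.7]
gripper_width: 0.0156
grasp_force: 25.0
```

Emit:
{"fn": "arm_command", "kwargs": {
  "rows": [
    [-1,0,0,-3,0,0,0],
    [-1,0,0,-3,0,0,0],
    [-1,0,0,0,0,0,0]
  ]
}}

```text
time: 20.15
position: [0.5683, 0.1634, 0.2085]
eef_rot: [[-0.999, -0.042, -0.001], [-0.042, 0.999, -0.0], [0.001, -0.0, -1.0]]
ft_force: [-0.2, -0.7, -1.0]
gripper_width: 0.0159
grasp_force: 25.0
```

Emit:
{"fn": "arm_command", "kwargs": {
  "rows": [
    [-1,0,0,-3,0,0,0],
    [-1,0,0,-3,0,0,0],
    [-1,0,0,0,0,0,0]
  ]
}}

```text
time: 20.45
position: [0.5683, 0.1634, 0.2026]
eef_rot: [[-0.999, -0.042, -0.001], [-0.042, 0.999, -0.0], [0.001, -0.0, -1.0]]
ft_force: [0.9, -0.4, -1.7]
gripper_width: 0.0158
grasp_force: 25.0
```

Emit:
{"fn": "arm_command", "kwargs": {
  "rows": [
    [-1,0,0,-4,0,0,0],
    [-1,0,0,-5,0,0,0],
    [-1,0,0,0,0,0,0]
  ]
}}

```text
time: 20.75
position: [0.5683, 0.1634, 0.1932]
eef_rot: [[-0.999, -0.042, -0.001], [-0.042, 0.999, -0.0], [0.001, -0.0, -1.0]]
ft_force: [0.3, 0.7, -1.6]
gripper_width: 0.0158
grasp_force: 25.0
```

Emit:
{"fn": "arm_command", "kwargs": {
  "rows": [
    [-1,0,0,-7,0,0,0],
    [-1,0,0,-7,0,0,0],
    [-1,0,0,-6,0,0,0],
    [-1,0,0,0,0,0,0]
  ]
}}

```text
time: 21.15
position: [0.5683, 0.1634, 0.173]
eef_rot: [[-0.999, -0.042, -0.001], [-0.042, 0.999, -0.0], [0.001, -0.0, -1.0]]
ft_force: [0.4, 0.7, -1.4]
gripper_width: 0.0153
grasp_force: 25.0
```

Emit:
{"fn": "arm_command", "kwargs": {
  "rows": [
    [-1,0,0,-7,0,0,0],
    [-1,0,0,-7,0,0,0],
    [-1,0,0,-3,0,0,0],
    [-1,0,0,0,0,0,0]
  ]
}}

```text
time: 21.55
position: [0.5683, 0.1634, 0.1565]
eef_rot: [[-0.999, -0.042, -0.001], [-0.042, 0.999, -0.0], [0.001, -0.0, -1.0]]
ft_force: [1.0, 0.9, -2.1]
gripper_width: 0.0159
grasp_force: 25.0
```

Emit:
{"fn": "arm_command", "kwargs": {
  "rows": [
    [-1,0,0,-1.5,0,0,0],
    [-1,0,0,-1,0,0,0],
    [-1,0,0,0,0,0,0]
  ]
}}

```text
time: 21.85
position: [0.5684, 0.1634, 0.1545]
eef_rot: [[-0.999, -0.042, -0.0], [-0.042, 0.999, 0.0], [0.0, 0.0, -1.0]]
ft_force: [1.1, -0.6, -2.0]
gripper_width: 0.0157
grasp_force: 25.0
```

Emit:
{"fn": "arm_command", "kwargs": {
  "rows": [
    [0,0,0,0,0,0,0],
    [0,0,0,0,0,0,0],
    [0,0,0,0,0,0,0],
    [0,0,0,5,0,0,0],
    [0,0,0,15,0,0,0],
    [-1,0,0,13,0,0,0],
    [-1,0,0,0,0,0,0],
    [-1,0,0,0,0,0,0],
    [-1,0,0,0,0,0,0],
    [-1,0,0,0,0,0,0]
  ],
  "force": 10
}}

```text
time: 22.85
position: [0.5682, 0.1634, 0.1869]
eef_rot: [[-0.999, -0.042, -0.001], [-0.042, 0.999, -0.0], [0.001, -0.0, -1.0]]
ft_force: [-0.7, -0.4, 0.4]
gripper_width: 0.006
grasp_force: 0.0
```

```bash
python3 - <<'E'
from h import *
st();im=vision.capture('scene')
print(vision.search_frame('scene','mag_blank')[:3])
a=cv2.resize(im[220:340,320:440,::-1],(480,480),interpolation=2);cv2.imwrite('pics/p4.png',a)
E
```

```text
t 22.85 pos [0.5682 0.1634 0.1869] yaw 1.6129 z [-1.2e-03 -1.0e-04 -1.0e+00] F [-0.7 -0.4  0.4] w 0.006 g 0.0
[{'at': [0.5834, 0.1679, 0.1365], 'p': 0.75}]
```

View pics/p4.png

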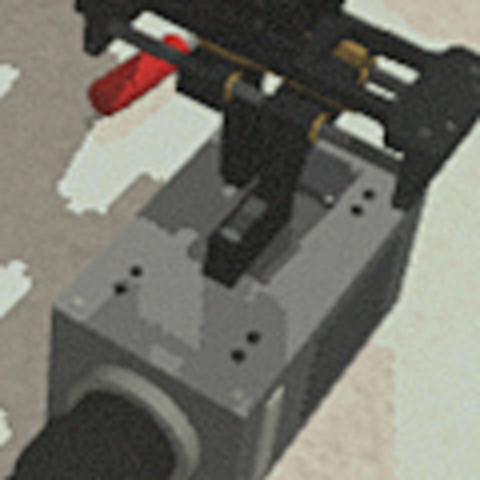

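The blank stands about 24 mm proud and upright at (235,235). Now I press.

Emit:
{"fn": "arm_command", "kwargs": {
  "rows": [
    [-1,0,0,-6,0,0,0],
    [-1,0,0,-5,0,0,0],
    [-1,0,0,-3,0,0,0],
    [-1,0,0,-1,0,0,0],
    [-1,0,0,-1,0,0,0],
    [-1,0,0,-1,0,0,0],
    [-1,0,0,0,0,0,0]
  ]
}}

```text
time: 23.65
position: [0.5684, 0.1634, 0.1705]
eef_rot: [[-0.999, -0.042, -0.0], [-0.042, 0.999, -0.0], [0.0, -0.0, -1.0]]
ft_force: [-0.3, -0.3, -0.1]
gripper_width: 0.0006
grasp_force: 0.0
```

Emit:
{"fn": "arm_command", "kwargs": {
  "rows": [
    [-1,0,0,-1,0,0,0],
    [-1,0,0,-1,0,0,0],
    [-1,0,0,-1,0,0,0],
    [-1,0,0,-1,0,0,0],
    [-1,0,0,0,0,0,0]
  ]
}}

```text
time: 24.15
position: [0.5685, 0.1634, 0.1665]
eef_rot: [[-0.999, -0.042, 0.0], [-0.042, 0.999, 0.0], [-0.0, 0.0, -1.0]]
ft_force: [0.8, -1.0, 2.0]
gripper_width: 0.0007
grasp_force: 1.1
```

Emit:
{"fn": "arm_command", "kwargs": {
  "rows": [
    [-1,0,0,-1,0,0,0],
    [-1,0,0,-1,0,0,0],
    [-1,0,0,-1,0,0,0],
    [-1,0,0,-1,0,0,0],
    [-1,0,0,-1,0,0,0],
    [-1,0,0,-1,0,0,0],
    [-1,0,0,0,0,0,0]
  ]
}}

```text
time: 24.85
position: [0.5685, 0.1634, 0.1604]
eef_rot: [[-0.999, -0.042, 0.0], [-0.042, 0.999, -0.0], [-0.0, -0.0, -1.0]]
ft_force: [0.9, -0.6, 1.7]
gripper_width: 0.0002
grasp_force: 1.2
```

Emit:
{"fn": "arm_command", "kwargs": {
  "rows": [
    [-1,0,0,-1,0,0,0],
    [-1,0,0,-1,0,0,0],
    [-1,0,0,-1,0,0,0],
    [-1,0,0,-1,0,0,0],
    [-1,0,0,0,0,0,0]
  ]
}}

```text
time: 25.35
position: [0.5685, 0.1634, 0.1565]
eef_rot: [[-0.999, -0.042, 0.0], [-0.042, 0.999, 0.0], [-0.0, -0.0, -1.0]]
ft_force: [1.0, -0.1, 4.1]
gripper_width: 0.0004
grasp_force: 1.9
```

Emit:
{"fn": "arm_command", "kwargs": {
  "rows": [
    [-1,0,0,-1,0,0,0],
    [-1,0,0,-1,0,0,0],
    [-1,0,0,-1,0,0,0],
    [-1,0,0,-0.5,0,0,0],
    [-1,0,0,0,0,0,0]
  ]
}}

```text
time: 25.85
position: [0.5685, 0.1634, 0.1531]
eef_rot: [[-0.999, -0.042, 0.0], [-0.042, 0.999, 0.0], [-0.0, 0.0, -1.0]]
ft_force: [0.9, 0.2, 4.7]
gripper_width: 0.0004
grasp_force: 2.3
```

Emit:
{"fn": "arm_command", "kwargs": {
  "rows": [
    [-1,0,0,-1,0,0,0],
    [-1,0,0,-1,0,0,0],
    [-1,0,0,-0.5,0,0,0],
    [-1,0,0,0,0,0,0]
  ]
}}

```text
time: 26.25
position: [0.5685, 0.1634, 0.1506]
eef_rot: [[-0.999, -0.042, 0.0], [-0.042, 0.999, 0.0], [-0.0, -0.0, -1.0]]
ft_force: [1.1, 0.4, 5.3]
gripper_width: 0.0008
grasp_force: 2.7
```

Emit:
{"fn": "arm_command", "kwargs": {
  "rows": [
    [-1,0,0,-0.5,0,0,0],
    [-1,0,0,-0.4,0,0,0],
    [-1,0,0,0,0,0,0]
  ]
}}

```text
time: 26.55
position: [0.5685, 0.1634, 0.15]
eef_rot: [[-0.999, -0.042, 0.001], [-0.042, 0.999, 0.0], [-0.001, 0.0, -1.0]]
ft_force: [-1.0, 0.6, 7.2]
gripper_width: 0.0007
grasp_force: 3.6
```

Emit:
{"fn": "arm_command", "kwargs": {
  "rows": [
    [-1,0,0,-0.4,0,0,0],
    [-1,0,0,-0.2,0,0,0],
    [-1,0,0,0,0,0,0]
  ]
}}

```text
time: 26.85
position: [0.5686, 0.1634, 0.1499]
eef_rot: [[-0.999, -0.042, 0.001], [-0.042, 0.999, 0.0], [-0.001, 0.0, -1.0]]
ft_force: [-1.5, -0.7, 10.1]
gripper_width: 0.0008
grasp_force: 5.0
```

Emit:
{"fn": "arm_command", "kwargs": {
  "rows": [
    [-1,0,0,-0.3,0,0,0],
    [-1,0,0,0,0,0,0]
  ]
}}

```text
time: 27.05
position: [0.5686, 0.1635, 0.1497]
eef_rot: [[-0.999, -0.042, 0.001], [-0.042, 0.999, 0.0], [-0.001, 0.0, -1.0]]
ft_force: [-2.2, -0.1, 11.2]
gripper_width: 0.0006
grasp_force: 5.7
```

Emit:
{"fn": "arm_command", "kwargs": {
  "rows": [
    [-1,0,0,-0.3,0,0,0],
    [-1,0,0,0,0,0,0]
  ]
}}

```text
time: 27.25
position: [0.5687, 0.1635, 0.1497]
eef_rot: [[-0.999, -0.042, 0.002], [-0.042, 0.999, 0.0], [-0.002, 0.0, -1.0]]
ft_force: [-2.2, -0.0, 13.2]
gripper_width: 0.0002
grasp_force: 6.5
```

Emit:
{"fn": "arm_command", "kwargs": {
  "rows": [
    [-1,0,0,1.5,0,0,0],
    [-1,0,0,2,0,0,0],
    [-1,0,0,2,0,0,0],
    [-1,0,0,3,0,0,0],
    [-1,0,0,10,0,0,0],
    [-1,0,0,35,0,0,0],
    [-1,0,0,40,0,0,0],
    [-1,0,0,40,0,0,0],
    [-1,0,0,0,0,0,0]
  ]
}}

```text
time: 28.15
position: [0.5693, 0.1636, 0.2877]
eef_rot: [[-0.999, -0.042, 0.009], [-0.042, 0.999, 0.001], [-0.009, 0.0, -1.0]]
ft_force: [-0.1, 0.2, 0.2]
gripper_width: 0.0006
grasp_force: 0.0
```

```bash
python3 - <<'E'
from h import *
st();im=vision.capture('scene');w=vision.capture('wrist')
print(vision.search_frame('scene','mag_blank')[:3])
a=cv2.resize(im[220:340,320:440,::-1],(400,400),interpolation=2);b=cv2.resize(im[180:280,240:340,::-1],(400,400),interpolation=2);cv2.imwrite('pics/p5.png',np.hstack([a,b]))
E
```

```text
t 28.15 pos [0.5693 0.1636 0.2877] yaw 1.6132 z [ 9.3e-03  7.0e-04 -1.0e+00] F [-0.1  0.2  0.2] w 0.0006 g 0.0
[{'at': [0.5761, 0.1638, 0.1285], 'p': 0.81}, {'at': [0.4432, 0.3778, 0.0147], 'p': 0.26}]
```

View pics/p5.png

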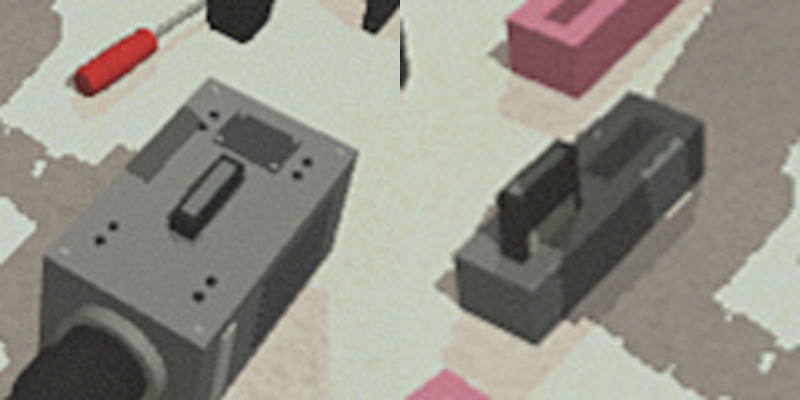

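The blank sits latched about 10 mm proud at (205,198). The full magazine stands upright and fully down in the bay that was empty, at (535,200), and the arm is clear.

```bash
python3 -c "
from workcell import env
print(env.finish_job())"
```

```text
the job is handed in; nothing more can be done
None
```

The swap is done and handed in at about 28 s: the full magazine stands fully down in the dock bay that was empty, the blank is latched in the camera, and my presses on the latch stopped at 12–13 N; no verdict was shown.

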